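# Hang a suction probe centred in the cell's guide hole

## Task

Lift the suction probe (the one with the square metal head) out of the probe box and lower it upright through the guide hole in the top of the clear pressure cell, without its stem or fragile ceramic tip touching the cell anywhere. Finish while still holding it there, still and upright, centred in the hole so that the gap is even all round for fitting the seal, with the tip hanging about 10 mm above the porous stone inside. Leave the other rod in the box and the things lying round about as they are.

Things in the scene. Friction and masses are not known exactly. Their poses are not given: they have to be found in the camera images.
- probe: Suction probe, about 0.16 kg, hanging upright by its collar in one of the two outer holes of the box's bar. Origin: centre of the underside of the round collar (34 mm diameter, z 0 to 6 mm), on its axis; z up. Square bare metal head 24 x 24 mm, z 6 to 42 mm, sides along the probe's x and y, with a connector stub to z 53 mm. Below: round stem with ceramic tip, to z -100 mm
- probe_grip (a point): Middle of the probe's square head, the place to grip, on its axis 26 mm above the underside of the collar. The head's sides start within 0.3 rad of parallel to the sides of the box
- probe_tip (a point): The lowest point of the probe, on its axis 100 mm below the underside of the collar. The steel stem is 12 mm in diameter; its last 26 mm are a white ceramic cup of 14 mm diameter (dark band of 15 mm just above it)
- rod: Plain steel feeler rod with a round black ball knob (28 mm diameter), hanging by a like 34 mm collar in the other outer hole of the carrier bar, 100 mm from the probe. Origin: centre of the collar's underside; knob top 40 mm above it. To be left alone
- probe_box: Fixed open grey sheet-steel box, 96 (x) x 184 (y) mm, a white bar 48 mm wide and 6 mm thick lying along y across the middle of its top, the bar's top 122 mm above the table. Three 18 mm holes through the bar at y = -50, 0 and +50 mm, the middle one empty. Origin: centre of the underside, z up. Stands left or right of the cell, turned up to 0.35 rad
- cell: Fixed pressure cell: square steel base and top plates, 116 x 116 mm (top plate z 82 to 94 mm), four tie rods near the corners (nuts, rod ends and a brass bleed screw up to z 105 mm), a clear barrel between, 78 mm outside and 68 mm inside diameter. In the middle of the top plate a steel guide bush of 44 mm outside diameter, z 94 to 104 mm. Origin: centre of the underside, z up
- bore_mouth (a point): Centre of the guide hole's upper mouth, on the cell's axis, 104 mm above the table. The hole is 28 mm in diameter and goes straight down 22 mm, through bush and top plate, into the wide clear barrel
- stone_top (a point): Centre of the upper face of the grey porous stone (61 mm diameter) on the floor of the cell, on the cell's axis, 82 mm below the mouth of the guide hole, 22 mm above the table
- soil_ring: Bystander: steel cutting ring filled with dark soil, 69 mm diameter, 20 mm high, on the table behind the work. Origin: centre of the underside
- syringe: Bystander: white syringe, 138 mm long, lying on the table behind the work. Origin: centre of the underside
- tin: Bystander: round white tin, 56 mm diameter, 36 mm high, on the table behind the work. Origin: centre of the underside
- hex_nut: Bystander: large hexagon nut, 35 x 30 x 14 mm, on the table to the right of the work. Origin: centre of the underside
Not all that is in view belongs to the job. Leave any blue or turquoise look-alike of the probe alone.

How it is judged:
By the outcome, as a careful person would: the job done as asked, in the order asked, and still so for the second after the job is handed in, while the arm keeps its last pose, push and grip.
It also fails if it takes over 48 s, if anything falls off the work surface, if the arm or the gripper's body presses on something with over 40 N, if the wrist force passes 120 N, or if a joint passes its speed limit or range.

## Robot

A 6-joint arm with a two-finger parallel gripper is mounted at the origin on a cart in front of the work surface, level with it; the furniture and walls round the work are solid. World frame = base frame: x ahead of the robot, y to its left, z up, the work surface at z = 0. Lengths are in mm, angles in rad, forces in N, time in s.
With the tool pointing down it reaches from about 275 to 1000 mm from the base axis. Payload 8.4 kg.
Tool frame: the origin (TCP) lies at the very end of the fingers, on their centre line; the grasp point (between the pads) lies 19 mm behind it; z points along the fingers, y is the line along which they close (so a half turn about z gives the same grasp; the last joint's range is limited). The gripper opens to 85 mm and grips with 20 to 120 N. Pads are 22 mm wide; open, the fingers measure 114 mm over their backs; the gripper's body (76 mm by 85 mm) begins 54 mm behind the grasp point. The pads swing forward as they close: fully open they stand 13 mm farther back than shut.
Start: joints at [-1.3, 0.353, 1.633, -0, 1.155, -0.002], TCP at [168.391, -601.891, 231.281] pointing down, gripper open.
Joint ranges: [-2.63, 2.63], [-0.92, 2.1], [0.06, 2.66], [-1.3, 4.44], [0, 2.69], [-3.02, 3.02]. Speed limits (rad/s): [2.22, 2.22, 2.79, 3.14, 3.14, 3.14].

## Interface

Orientations are given as [roll, pitch, yaw] about the fixed x, y, z axes, in that order (R = Rz(yaw) Ry(pitch) Rx(roll)).
In Python, from rig import sensors, grab_frame, camera_params, order gives the robot as it stands. The module is installed in compiled form; this text tells all that it offers.
- The arm moves only by the tool move_arm, never from a script. Its argument "motion" is a list of rows, each a list of 7 numbers: the turn, a rotation vector about the tool's x, y, z in shares of 2 pi rad (1.0 is 2 pi rad), then the shift along the tool's x, y, z in parts of the range, where 1.0 means 0.6 m, then the finger opening in m, from 0 to 0.0854. A call has 1 to 8 rows; each row is the pose to reach, as a shift and turn from the pose commanded when the call began, along the tool's axes at that moment; what a row does not reach only later rows make up. A row lasts 1/8 s, in which the tool goes at most 62.5 mm and 10.7 degrees, less where a joint would pass 70% of its speed; a pose out of reach is approached as far as the arm can. A call with a gripper value outside its range is refused whole. The fingers move at their own pace and stop on an object; "grip_force" is the grip in N (left out, the last holds). Time passes only in rows, so rows that repeat a pose let the fingers close. It gives the time, the measured TCP pose, the force, the opening and the grip force at its end, in the units of the state.
- sensors.sense(): the state, without advancing time (a new reading comes with each control period).
- grab_frame(name): name is "side" or "top"; returns (picture, depth): 480x640x3 uint8, red, green, blue; 480x640 float32, mm along the optical axis (not along the pixel's ray), 0 where there is no reading.
- camera_params(name): a dict with "camera_matrix" (3x3 intrinsics, pixels), "world_from_camera" (4x4, takes a point from camera to world coordinates). Camera axes: x right, y down, z forward; pixel columns grow to the right and rows downward; lengths in mm; the calibration is good to about 2 mm. A picture is of the moment at which its call begins. camera_params takes no time and is no camera call.
- order.sign_off(): hands the job in; it is judged then, once.
The state is a dict: "clock": time; "qpos": joint angles; "qvel": joint speeds; "joint_efforts": joint torques, N m; "eef_pos": TCP position; "tcp_rot": TCP orientation; "contact_force": force on the tool from outside, world axes, zero at the start; "wrist_torque": the same for the moment, N m; "opening": opening from 0.0 (shut) to 1.0 (fully open); "grasp_force": force on a finger pad.
Only numpy, scipy, OpenCV 4.12 (cv2) and the standard library are available. Lean on these libraries where they do the work, as an engineer would, in place of code of your own. Each camera call takes 0.05 s, during which the arm holds its last target. There are 200 camera calls.

## Working session

There is one attempt and no reset: what is moved stays moved. The work goes in short steps, Python scripts to look and compute and a tool call to move; the robot and the scene stay as the last step left them, time stands still between calls to the robot, and variables do not carry over. Pictures are saved under pics/ and viewed, at most 10 in all, crops included, and the job is handed in when it is done.

Besides the shell and the picture viewer there is one more tool, called after "Emit:" as a command line: name --pt "numbers of a row" for each row, then --argument value for the rest. move_arm: Moves the arm, as the interface text tells. Its arguments: {"type":"object","properties":{"motion":{"type":"array","items":{"type":"array","items":{"type":"number"}}},"grip_force":{"type":"number"}},"required":["motion"]}

```bash
mkdir -p pics; cat > h.py <<'E'
import numpy as np, cv2
from rig import sensors, grab_frame, camera_params, order
def shot(n,tag):
    im,d=grab_frame(n); np.savez(f'{tag}.npz',im=im,d=d); cv2.imwrite(f'pics/{tag}.png',im[...,::-1]); return im,d
def ray(n,u,v):
    p=camera_params(n);T=np.array(p['world_from_camera']);K=np.array(p['camera_matrix'])
    return T[:3,3], T[:3,:3]@np.linalg.inv(K)@np.array([u,v,1.])
def onplane(n,u,v,z):
    o,r=ray(n,u,v); return o+r*(z-o[2])/r[2]
def pt(n,u,v,d):
    o,r=ray(n,u,v); return o+r*d
def cloud(n,d):
    v,u=np.mgrid[:480,:640]; p=camera_params(n);T=np.array(p['world_from_camera']);K=np.array(p['camera_matrix'])
    r=np.stack([u,v,np.ones_like(u)],-1)@np.linalg.inv(K).T@T[:3,:3].T
    return T[:3,3]+r*d[...,None]
def proj(n,P):
    p=camera_params(n);T=np.linalg.inv(np.array(p['world_from_camera']));K=np.array(p['camera_matrix'])
    q=K@(T[:3,:3]@np.asarray(P,float)+T[:3,3]); return q[:2]/q[2]
E
python3 - <<'E'
from h import *
for n in ('side','top'):
    shot(n,n+'0'); p=camera_params(n); print(n,np.round(p['camera_matrix'],1).tolist(),np.round(p['world_from_camera'],3).tolist())
print(sensors.sense())
E
```

```text
side [[514.2, 0.0, 317.4], [0.0, 514.2, 247.4], [0.0, 0.0, 1.0]] [[0.979, -0.146, 0.141, 400.678], [-0.203, -0.68, 0.705, -751.035], [-0.007, -0.719, -0.695, 783.127], [0.0, 0.0, 0.0, 1.0]]
top [[443.7, 0.0, 320.0], [0.0, 443.7, 239.0], [0.0, 0.0, 1.0]] [[0.014, -0.993, 0.12, 432.329], [-1.0, -0.015, -0.009, -59.343], [0.01, -0.12, -0.993, 988.088], [0.0, 0.0, 0.0, 1.0]]
{'clock': 0.1, 'qpos': array([-1.30039079e+00,  3.53584211e-01,  1.63407153e+00, -6.54560764e-06,
        1.15520410e+00, -2.41023024e-03]), 'qvel': array([ 9.90658614e-05, -1.70897676e-03, -3.35227859e-03,  4.63491749e-05,
        7.92039174e-04, -4.69722773e-04]), 'joint_efforts': array([-3.79295852e-04, -6.06355762e+01, -3.42819536e+01, -1.26829499e-05,
        3.93957045e-03,  3.96107407e-05]), 'eef_pos': array([ 168.27792449, -601.46692716,  230.62839758]), 'tcp_rot': array([-3.14032545e+00,  2.93083410e-06,  2.72818412e-01]), 'contact_force': array([-0.08886004, -0.49827137, -0.21338527]), 'wrist_torque': array([ 0.0011744 , -0.05841735,  0.01222351]), 'grasp_force': 0.0, 'opening': 1.0022028466894233}
```

View pics/side0.png

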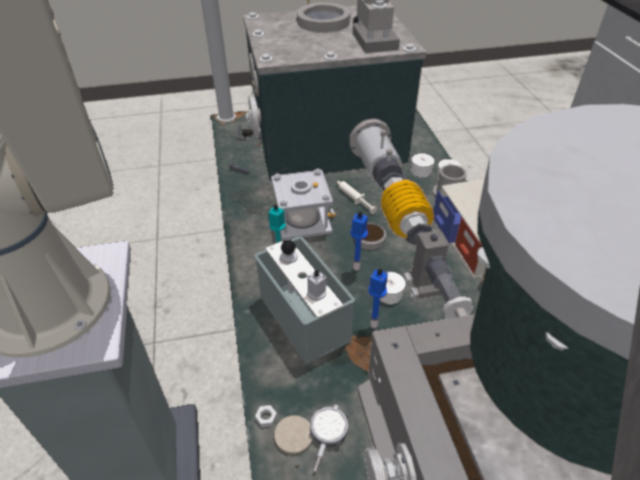

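View pics/top0.png

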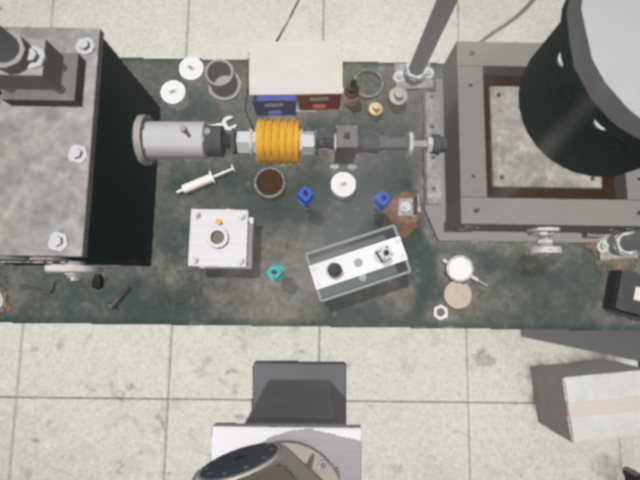

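Candidates: square metal head in the box's bar at top (386,254) / side (316,285), which matches the description. The others are the black knob rod at top (335,269) / side (288,250), blue look-alikes at top (305,197) and (380,202), and a turquoise one at top (276,272) / side (277,222). The cell is at top (219,238) / side (302,188).

```bash
python3 - <<'E'
from h import *
a=cv2.imread('pics/top0.png');b=cv2.imread('pics/side0.png')
A=cv2.resize(a[195:315,180:420],(800,400),interpolation=cv2.INTER_CUBIC)[:, :]
cv2.imwrite('pics/c_top.png',A)
B=cv2.resize(b[160:370,230:430],(571,600),interpolation=cv2.INTER_CUBIC)
cv2.imwrite('pics/c_side.png',B)
d=np.load('top0.npz')['d']; C=cloud('top',d)
for u,v in [(386,254),(360,262),(335,269),(305,197),(380,202),(276,272),(219,238),(200,220),(343,185),(280,140),(345,145),(180,140),(370,145),(290,75),(75,150),(130,250),(460,268),(380,285),(440,100)]: print((u,v),np.round(C[v,u],1))
E
```

```text
(386, 254) [ 505.2 -189.9  165.5]
(360, 262) [ 500.8 -157.6    4.1]
(335, 269) [476.2 -95.4 160.3]
(305, 197) [616.3 -36.4 140.7]
(380, 202) [ 608.  -181.9  144.4]
(276, 272) [469.8  16.1 141.4]
(219, 238) [547.6 153.3  21.6]
(200, 220) [575.  177.1  95.3]
(343, 185) [ 667.4 -116.5   35.3]
(280, 140) [731.7  15.4 136.2]
(345, 145) [ 723.7 -113.7  136.4]
(180, 140) [730.6 215.6 129. ]
(370, 145) [ 732.7 -166.3  112.6]
(290, 75) [890.9   1.7  91.5]
(75, 150) [648.3 320.3 311.1]
(130, 250) [509.7 305.4 117.6]
(460, 268) [ 489.6 -373.6   24.2]
(380, 285) [ 4.507e+02 -2.026e+02 -3.000e-01]
(440, 100) [ 869.2 -335.1   30.2]
```

View pics/c_top.png

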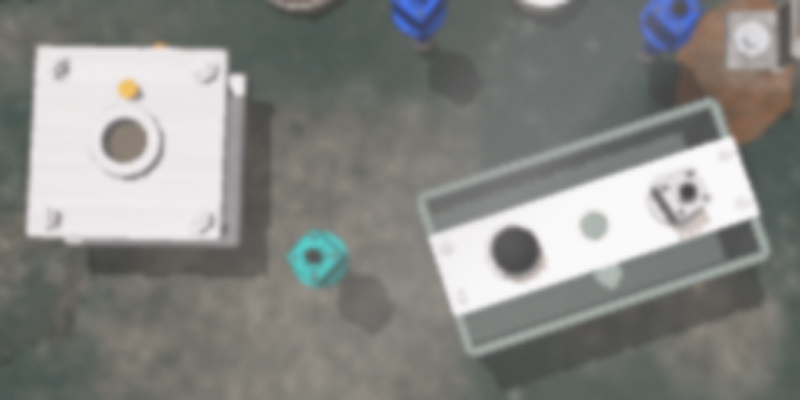

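View pics/c_side.png

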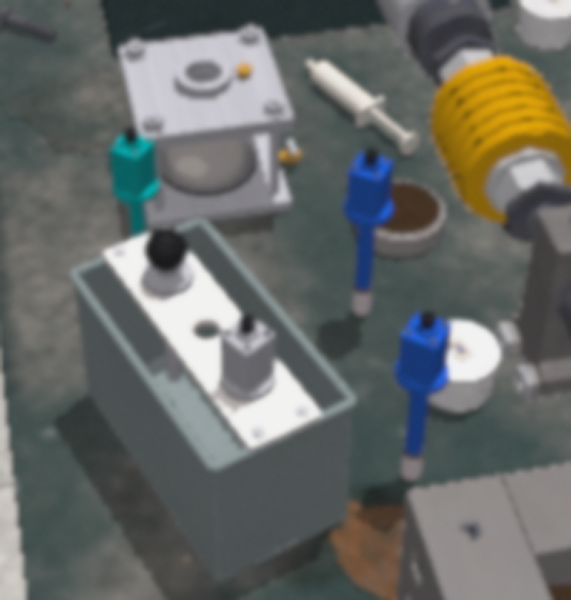

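The top crop shows the square metal head at about (680,195) and the black knob at (515,250), with the bush at (127,142). The side crop shows the same: metal head at (247,360), knob at (167,250), bush at (203,75). The choice is confirmed, and the turquoise dummy stands between the box and the cell.

```bash
python3 - <<'E'
from h import *
for n in ('top','side'):
    z=np.load(n+'0.npz'); im,d=z['im'].astype(int),z['d']; C=cloud(n,d)
    near=lambda x,y,r:(np.hypot(C[...,0]-x,C[...,1]-y)<r)
    # bar
    m=near(490,-145,110)&(abs(C[...,2]-122)<5)&(im.min(-1)>150)
    P=C[m]; r=cv2.minAreaRect(P[:,:2].astype(np.float32)); print(n,'bar',m.sum(),np.round(P.mean(0),1),np.median(P[:,2]),r)
    # middle hole : non-white inside
    u0,v0=proj(n,[488,-145,122]); print('exp mid',u0,v0)
    # head top
    m=near(503,-190,25)&(C[...,2]>159)&(C[...,2]<169); P=C[m]; r=cv2.minAreaRect(P[:,:2].astype(np.float32)); print('head top',m.sum(),np.round(P.mean(0),1),r)
    m=near(503,-190,25)&(C[...,2]>132)&(C[...,2]<160); P=C[m]; print('head',m.sum(),np.round(P.mean(0),1),cv2.minAreaRect(P[:,:2].astype(np.float32)))
    m=near(476,-95,25)&(C[...,2]>132); P=C[m]; print('knob',P.mean(0),P[:,2].max())
    # bush
    m=near(547,153,28)&(C[...,2]>100)&(C[...,2]<108); P=C[m]; print('bush',m.sum(),np.median(P[:,2]),cv2.minEnclosingCircle(P[:,:2].astype(np.float32)))
    # plate
    m=near(547,153,90)&(C[...,2]>89)&(C[...,2]<98); P=C[m]; print('plate',m.sum(),np.median(P[:,2]),cv2.minAreaRect(P[:,:2].astype(np.float32)))
    # bore mouth dark contour
    u0,v0=proj(n,[547,153,104]); g=im.mean(-1); h=14; u0,v0=int(round(u0)),int(round(v0))
    print(u0,v0); print(g[v0-10:v0+11,u0-14:u0+15].astype(int))
    m=near(547,153,30)|near(488,-145,60)
    C2=C; print('turq', [ (np.round(C[k].mean(0),1),C[k][:,2].max()) for k in [near(470,16,30)&(C[...,2]>100)]])
E
```

```text
top bar 2090 [ 492.2 -138.5  121.5] 121.55920710025663 ((492.1678771972656, -140.62388610839844), (98.40335083007812, 189.04493713378906), 19.078533172607422)
exp mid 359.5825433537965 264.348053592973
head top 141 [ 509.2 -186.9  163.9] ((509.6155090332031, -187.7029266357422), (23.919458389282227, 24.059749603271484), 32.20269012451172)
head 28 [ 503.6 -177.6  145.9] ((502.96588134765625, -177.8843231201172), (22.226886749267578, 1.1237592697143555), 32.6466064453125)
knob [476.28704164 -92.89028701 157.11146669] 163.47724210931472
bush 158 102.95006617243496 ((546.0631713867188, 143.97508239746094), 25.000686645507812)
plate 2719 93.42421863120205 ((541.675048828125, 140.904541015625), (117.06884002685547, 116.53053283691406), 89.77875518798828)
210 233
[[233 233 233 233 233 233 233 233 233 234 234 234 234 234 234 233 233 233
  231 218 200 189 181 171 156 151 174 214 230]
 [232 232 232 232 232 232 232 232 233 233 233 233 233 233 233 233 232 232
  231 225 217 205 189 172 162 167 191 220 230]
 [232 232 232 232 232 232 232 232 232 233 233 232 233 233 233 233 232 231
  231 229 228 223
[... 4961 characters left out ...]
195 183 169 143 123 122]
 [204 204 202 196 189 193 199 186 155 128 114 109 108 109 109 110 112 117
  126 146 174 195 196 185 175 162 133 108 105]
 [204 204 201 188 172 176 192 193 176 152 131 120 116 115 116 119 124 134
  150 171 188 194 184 169 168 164 145 125 124]
 [204 204 200 183 154 154 175 189 190 180 163 152 144 143 146 152 159 167
  179 188 189 178 161 156 173 182 175 162 163]
 [204 205 200 181 148 132 145 166 181 186 184 181 176 175 180 186 189 189
  187 181 165 146 138 154 183 195 195 190 190]
 [204 204 201 184 150 123 121 135 151 164 172 178 180 180 183 185 184 176
  166 152 134 124 137 166 191 199 200 200 200]]
turq [(array([472.9,  13.6, 125. ]), np.float64(153.45675004813495))]
```

```bash
python3 - <<'E'
from h import *
def hole(n,u0,v0,z,thr,w=16,s=8):
    im=np.load(n+'0.npz')['im'].mean(-1).astype(np.float32)
    x0,y0=int(u0)-w,int(v0)-w; c=cv2.resize(im[y0:y0+2*w,x0:x0+2*w],None,fx=s,fy=s,interpolation=cv2.INTER_CUBIC)
    cs,_=cv2.findContours((c<thr).astype(np.uint8),cv2.RETR_LIST,cv2.CHAIN_APPROX_NONE)
    cs=[k for k in cs if cv2.pointPolygonTest(k,(w*s,w*s),False)>0 and cv2.contourArea(k)<1.5*w*w*s*s]; k=max(cs,key=cv2.contourArea)[:,0].astype(float)
    uv=(k+.5)/s-.5+[x0,y0]
    P=np.array([onplane(n,u,v,z)[:2] for u,v in uv]).astype(np.float32)
    (a,b),(d1,d2),_=cv2.fitEllipse(P.reshape(-1,1,2)); return np.round([a,b,d1,d2],2)
print('bore top',hole('top',217,237,104,180),'side',hole('side',301,185,104,165))
print('mid top',hole('top',358,262,122,205,8),'side',hole('side',301,274,122,180,7))
# triangulate: bore centre across views
def tri(a,b):
    o1,r1=ray('top',*a);o2,r2=ray('side',*b);A=np.stack([r1,-r2],1);t=np.linalg.lstsq(A,o2-o1,rcond=None)[0]
    p,q=o1+r1*t[0],o2+r2*t[1];return np.round((p+q)/2,1),np.round(np.linalg.norm(p-q),1)
B={}
for nm,z in(('bore',104),('mid',122)):
    pass
pt_=hole('top',217,237,104,180)[:2];ps=hole('side',301,185,104,165)[:2]
print('tri bore',tri(proj('top',[*pt_,104]),proj('side',[*ps,104])))
pt_=hole('top',358,262,122,205,8)[:2];ps=hole('side',301,274,122,180,7)[:2]
print('tri mid',tri(proj('top',[*pt_,122]),proj('side',[*ps,122])))
E
```

```text
bore top [540.47 139.86  27.27  27.48] side [543.02 137.84  27.29  27.91]
mid top [ 492.16 -141.49   14.99   15.54] side [ 495.47 -144.52   14.85   22.43]
tri bore (array([542. , 140.2, 102.1]), np.float64(2.7))
tri mid (array([ 494.1, -141.9,  119.2]), np.float64(3.5))
```

```bash
cat >> h.py <<'E'
from scipy.spatial.transform import Rotation as R
def to(x,y,z,yaw):
    """shift (tool axes, m) and turn from the measured pose to an upright pose"""
    s=sensors.sense(); A=R.from_euler('xyz',s['tcp_rot']); B=R.from_euler('xyz',[np.pi,0,yaw])
    d=A.inv().apply(np.array([x,y,z])-s['eef_pos'])/1000
    print('turn',np.round((A.inv()*B).as_rotvec(),4),'shift',np.round(d,4),'dist mm',np.round(1000*np.linalg.norm(d),1))
E
python3 -c "
from h import *
to(510.2,-188.3,260,.548);to(339,-395,260,.41)"
```

```text
turn [-1.300e-03 -2.000e-04 -2.752e-01] shift [ 0.4406 -0.3058 -0.029 ] dist mm 537.1
turn [-1.300e-03 -1.000e-04 -1.372e-01] shift [ 0.22   -0.1529 -0.0292] dist mm 269.5
```

The rows are not in the units I measure in: shifts go in shares of 0.6 m and turns go in shares of 2 pi rad. I convert before sending: 0.3 m is 0.5, 0.22 m is 0.3667, -0.22 rad is -0.035.

Emit:
move_arm --pt "0 0 0 0.0333 -0.025 -0.05 0.085" --pt "0 0 -0.0064 0.1 -0.0667 -0.05 0.085" --pt "0 0 -0.0127 0.1667 -0.1167 -0.05 0.085" --pt "0 0 -0.0175 0.2333 -0.1617 -0.05 0.085" --pt "-0.0002 0 -0.0223 0.3 -0.2083 -0.05 0.085" --pt "-0.0002 0 -0.0271 0.3667 -0.255 -0.05 0.085" --pt "-0.0002 0 -0.0318 0.4333 -0.3 -0.05 0.085" --pt "-0.0002 0 -0.035 0.5 -0.3467 -0.05 0.085"

```text
clock: 1.1
eef_pos: [402.0, -319.4, 261.1]
tcp_rot: [3.141, 0.0, 0.494]
contact_force: [1.1, -0.0, -0.8]
opening: 1.001
grasp_force: 0.0
```

```bash
python3 -c "
from h import *
to(510.2,-188.3,240,.548)"
```

```text
turn [ 0.0008  0.0002 -0.0545] shift [ 0.1574 -0.0642  0.021 ] dist mm 171.3
```

Scaled: 0.157 m is 0.2617, 0.155 m is 0.2583, -0.054 rad is -0.0086.

Emit:
move_arm --pt "0 0 -0.0016 0.0667 -0.0267 0 0.085" --pt "0 0 -0.0048 0.1333 -0.0533 0 0.085" --pt "0 0 -0.008 0.1917 -0.0783 0.0083 0.085" --pt "0.0002 0 -0.0086 0.2333 -0.095 0.0167 0.085" --pt "0.0002 0 -0.0086 0.2583 -0.105 0.025 0.085" --pt "0.0002 0 -0.0086 0.2617 -0.1067 0.0333 0.085" --pt "0.0002 0 -0.0086 0.2617 -0.1067 0.0333 0.085" --pt "0.0002 0 -0.0086 0.2617 -0.1067 0.0333 0.085"

```text
clock: 2.1
eef_pos: [508.9, -190.8, 241.3]
tcp_rot: [3.141, 0.0, 0.546]
contact_force: [-0.1, 0.4, 0.5]
opening: 0.996
grasp_force: 0.0
```

```bash
python3 -c "
from h import *
to(510.2,-188.3,132,.548); print(sensors.sense()['tcp_rot'])
im,d=shot('side','side1'); b=im[130:380,200:450,::-1]; cv2.imwrite('pics/c1.png',cv2.resize(b,(600,600),interpolation=cv2.INTER_CUBIC))"
```

```text
turn [ 0.0001  0.0003 -0.0021] shift [ 0.0025 -0.0015  0.1093] dist mm 109.3
[3.14149909e+00 3.19438995e-04 5.45922483e-01]
```

View pics/c1.png

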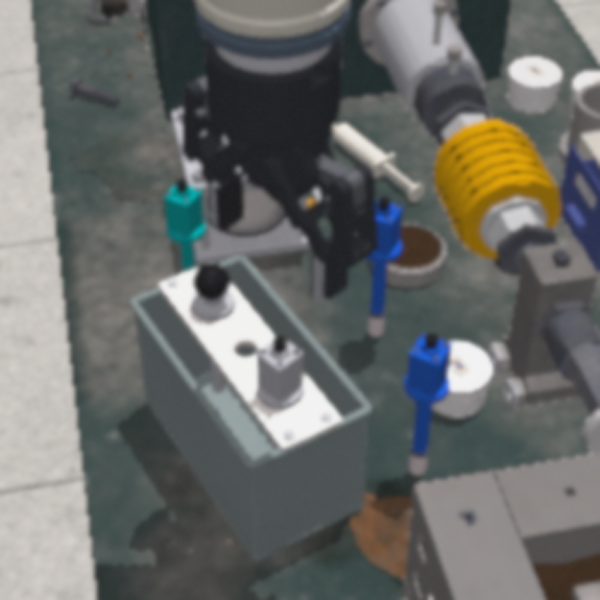

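The crop shows the open gripper upright above the probe (head at about (280,370)), clear of the knob at (212,280) and the blue dummy. I'm descending.

Scaled: 0.109 m is 0.1817, 0.104 m is 0.1733, -0.002 rad is -0.0003.

Emit:
move_arm --pt "0 0 -0.0003 0.0042 -0.0025 0.025 0.085" --pt "0 0 -0.0003 0.0042 -0.0025 0.0583 0.085" --pt "0 0 -0.0003 0.0042 -0.0025 0.0917 0.085" --pt "0 0 -0.0003 0.0042 -0.0025 0.125 0.085" --pt "0 0 -0.0003 0.0042 -0.0025 0.1533 0.085" --pt "0 0 -0.0003 0.0042 -0.0025 0.1733 0.085" --pt "0 0 -0.0003 0.0042 -0.0025 0.1817 0.085" --pt "0 0 -0.0003 0.0042 -0.0025 0.1817 0.085" --grip_force 40

```text
clock: 3.15
eef_pos: [510.7, -187.6, 132.1]
tcp_rot: [-3.141, 0.0, 0.549]
contact_force: [0.7, 0.3, -0.4]
opening: 0.996
grasp_force: 0.0
```

```bash
python3 -c "
from h import *
to(510.2,-188.3,132,.548); s=sensors.sense(); print(s['contact_force'])"
```

```text
turn [-0.0002  0.0002  0.0007] shift [-0.0008  0.0004  0.0001] dist mm 0.9
[ 0.69741672  0.26703549 -0.38299718]
```

Closing.

Emit:
move_arm --pt "0 0 0 0 0 0 0.05" --pt "0 0 0 0 0 0 0.035" --pt "0 0 0 0 0 0 0.028" --pt "0 0 0 0 0 0 0.024" --pt "0 0 0 0 0 0 0.02" --pt "0 0 0 0 0 0 0.015" --pt "0 0 0 0 0 0 0.015" --pt "0 0 0 0 0 0 0.015" --grip_force 45

```text
clock: 4.15
eef_pos: [510.8, -187.6, 132.6]
tcp_rot: [3.141, -0.0, 0.549]
contact_force: [-1.2, 0.2, 4.8]
opening: 0.273
grasp_force: 44.3
```

```bash
python3 -c "
from h import *
s=sensors.sense(); print(s['contact_force'],s['opening']*85.4,s['grasp_force'],s['eef_pos'],s['wrist_torque'])"
```

```text
[-1.16463624  0.20043198  4.84801702] 23.295411428303662 44.31837558746338 [ 510.83328026 -187.5941068   132.59163027] [0.13761595 0.23926524 0.01544637]
```

Scaled: -0.14 m is -0.2333, -0.12 m is -0.2.

Emit:
move_arm --pt "0 0 0 0 0 -0.005 0.015" --pt "0 0 0 0 0 -0.0167 0.015" --pt "0 0 0 0 0 -0.0417 0.015" --pt "0 0 0 0 0 -0.075 0.015" --pt "0 0 0 0 0 -0.1167 0.015" --pt "0 0 0 0 0 -0.1583 0.015" --pt "0 0 0 0 0 -0.2 0.015" --pt "0 0 0 0 0 -0.2333 0.015"

```text
clock: 5.15
eef_pos: [510.8, -187.6, 274.3]
tcp_rot: [3.14, -0.001, 0.549]
contact_force: [0.5, 0.5, -1.7]
opening: 0.277
grasp_force: 43.9
```

Scaled: -0.008 m is -0.0133.

Emit:
move_arm --pt "0 0 0 0 0 -0.0133 0.015" --pt "0 0 0 0 0 -0.0133 0.015" --pt "0 0 0 0 0 -0.0133 0.015"

```text
clock: 5.52
eef_pos: [510.2, -187.4, 279.4]
tcp_rot: [-3.141, 0.001, 0.549]
contact_force: [0.4, 1.0, -2.5]
opening: 0.273
grasp_force: 44.0
```

```bash
python3 -c "
from h import *
s=sensors.sense(); print(s['contact_force'],s['opening']*85.4,s['grasp_force'],s['eef_pos'],s['tcp_rot'])
to(541.5,139,285,.548)
im,d=shot('side','side2'); b=im[130:380,200:450,::-1]; cv2.imwrite('pics/c2.png',cv2.resize(b,(600,600),interpolation=cv2.INTER_CUBIC))"
```

```text
[ 0.37632879  0.98161512 -2.49635589] 23.282287302507402 43.970303535461426 [ 510.18103392 -187.35859063  279.40590063] [-3.14053266e+00  9.77671786e-04  5.48803790e-01]
turn [-0.0011  0.001   0.0008] shift [ 0.197  -0.2621 -0.0055] dist mm 327.9
```

View pics/c2.png

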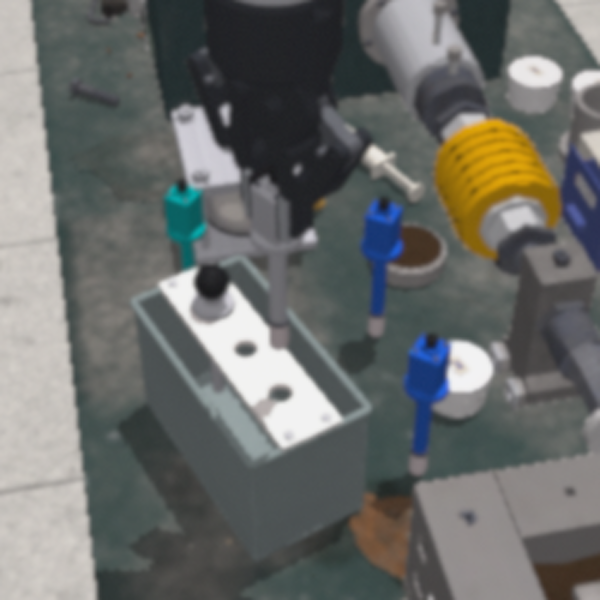

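The probe is out of its hole, which is now empty at crop (281,393). It hangs roughly upright with the tip at (281,343), and the rod is undisturbed. Next I check the tilt and the tip position.

```bash
cat >> h.py <<'E'
def stem(n,tag,x,y,zs,rad=22):
    """stem axis per height: mid of silhouette edges in image rows, cast on the vertical plane facing the camera through (x,y)"""
    z=np.load(tag+'.npz'); C=cloud(n,z['d'])
    m=(np.hypot(C[...,0]-x,C[...,1]-y)<rad)
    out=[]
    for h in zs:
        k=m&(abs(C[...,2]-h)<3); P=C[k]
        if len(P)<4: continue
        out.append([h,*P[:,:2].mean(0),len(P)])
    return np.round(out,1)
E
python3 - <<'E'
from h import *
s=sensors.sense(); x,y=s['eef_pos'][:2]
print(stem('side','side2',x,y,range(140,275,8)))
z=np.load('side2.npz'); C=cloud('side',z['d']); m=(np.hypot(C[...,0]-x,C[...,1]-y)<25)&(C[...,2]>130)
print('zmin',C[m][:,2].min())
# silhouette mid-line by depth: per row, columns
u0,v0=proj('side',[x,y,165])
for v in range(int(v0)-36,int(v0)+12,3):
    us=np.where(m[v])[0]
    if len(us): print(v,us.min(),us.max(),z['im'][v,us.min()-2:us.max()+3].mean(-1).astype(int))
for h in (155,170,200,240): print(h,np.round(proj('side',[x,y,h]),1))
E
```

```text
[[ 172.   509.6 -192.5   14. ]
 [ 180.   509.2 -192.9   21. ]
 [ 188.   509.8 -192.8   21. ]
 [ 196.   509.7 -191.9   34. ]
 [ 204.   509.8 -192.1   20. ]
 [ 212.   509.1 -191.3   22. ]
 [ 220.   509.1 -191.8   23. ]
 [ 228.   509.6 -192.    19. ]
 [ 236.   510.1 -192.    24. ]
 [ 244.   509.7 -191.9   22. ]
 [ 252.   509.4 -191.9   24. ]
 [ 268.   507.4 -199.7   36. ]]
zmin 170.0097969285821
239 312 319 [ 76  85  99 107 109 109 108 105  98  86  72  67]
242 312 319 [ 85  91 101 107 110 109 108 106 101  95  93  94]
245 312 319 [115 106 106 108 110 109 108 106 101  95  91  91]
248 312 319 [142 137 119 109 109 109 108 106 102  96  94  95]
251 312 319 [ 97 107 109 109 109 109 108 107 103 102 103 102]
254 312 319 [ 81  86  97 106 109 110 108 107 105 105 107 106]
257 312 319 [ 81  86  96 106 108 109 108 108 107 109 111 108]
260 312 319 [ 81  85  95 104 108 110 109 107 108 119 134 137]
263 311 320 [168 111  85  86  95 102 104 104 102  98  94  99 119 135]
266 312 319 [229 198 144 108  98  94  94  96  99  99  91  85]
269 312 319 [240 228 177 133 126 126 125 124 120 112  99  86]
272 312 319 [240 229 182 136 126 126 125 124 119 109  93  82]
275 313 318 [239 232 216 194 179 176 183 177 146 109]
155 [315.7 279.2]
170 [315.6 273. ]
200 [315.4 260.1]
240 [315.2 241.8]
```

Scaled: -0.233 m is -0.3883, -0.206 m is -0.3433.

Emit:
move_arm --pt "0 0 0 0.0167 -0.0217 0 0.015" --pt "0 0 0 0.05 -0.0667 0 0.015" --pt "0 0 0 0.0917 -0.1217 0 0.015" --pt "0 0 0 0.1333 -0.1767 0 0.015" --pt "0 0 0 0.175 -0.2333 0 0.015" --pt "0 0 0 0.2167 -0.2883 0 0.015" --pt "0 0 0 0.2583 -0.3433 0 0.015" --pt "0 0 0 0.2917 -0.3883 0 0.015"

```text
clock: 6.58
eef_pos: [537.8, 105.0, 279.7]
tcp_rot: [-3.141, 0.001, 0.55]
contact_force: [0.6, -0.7, -1.8]
opening: 0.275
grasp_force: 44.1
```

```bash
python3 -c "
from h import *
to(541.5,139.2,250,.548)"
```

```text
turn [-0.0007  0.0007  0.0017] shift [ 0.021  -0.0272  0.0298] dist mm 45.4
```

Scaled: 0.029 m is 0.0483, 0.0215 m is 0.0358, -0.001 rad is -0.0002.

Emit:
move_arm --pt "-0.0002 0.0002 0 0.0167 -0.0217 0 0.015" --pt "-0.0002 0.0002 0 0.03 -0.0383 0.0083 0.015" --pt "-0.0002 0.0002 0 0.0358 -0.0467 0.025 0.015" --pt "-0.0002 0.0002 0 0.0358 -0.0467 0.0417 0.015" --pt "-0.0002 0.0002 0 0.0358 -0.0467 0.0483 0.015" --pt "-0.0002 0.0002 0 0.0358 -0.0467 0.0483 0.015" --pt "-0.0002 0.0002 0 0.0358 -0.0467 0.0483 0.015" --pt "-0.0002 0.0002 0 0.0358 -0.0467 0.0483 0.015"

```text
clock: 7.58
eef_pos: [542.4, 137.5, 251.6]
tcp_rot: [3.14, -0.002, 0.548]
contact_force: [-0.2, 0.2, -1.9]
opening: 0.273
grasp_force: 44.1
```

```bash
python3 - <<'E'
from h import *
s=sensors.sense(); x,y,zz=s['eef_pos']; print(s['eef_pos'],s['tcp_rot'])
im,d=shot('side','side3'); C=cloud('side',d); shot('top','top3')
a=cv2.resize(im[100:250,230:380,::-1],(500,500),interpolation=cv2.INTER_CUBIC)
t=cv2.imread('pics/top3.png')[180:290,160:270]; t=cv2.resize(t,(300,300),interpolation=cv2.INTER_CUBIC)
o=np.zeros((500,800,3),np.uint8); o[:,:500]=a; o[:300,500:]=t; cv2.imwrite('pics/c3.png',o)
P=stem('side','side3',x,y,range(130,235,6)); print(P)
m=(np.hypot(C[...,0]-x,C[...,1]-y)<25)&(C[...,2]>120)&(C[...,2]<240); print('zmin',C[m][:,2].min())
for v in range(150,180,2):
    us=np.where(m[v])[0]
    if len(us): print(v,us.min(),us.max(),us.mean())
for h in (130,140,150,200): print(h,np.round(proj('side',[x,y,h]),1))
print(np.round(proj('side',[542,139,104]),1),np.round(proj('side',[543.02,137.84,104]),2))
E
```

```text
[542.3915569  137.53034316 251.55439698] [ 3.14043572e+00 -1.51507753e-03  5.48463902e-01]
[[142.  543.5 133.1  10. ]
 [148.  542.2 132.9  14. ]
 [154.  541.5 131.7  18. ]
 [160.  542.6 132.3  16. ]
 [166.  542.6 132.3  16. ]
 [172.  541.5 133.   18. ]
 [178.  542.  133.2  15. ]
 [184.  542.1 132.8  14. ]
 [190.  541.9 133.1  14. ]
 [196.  542.6 132.5  17. ]
 [202.  542.7 133.5  15. ]
 [208.  542.6 133.5  15. ]
 [214.  543.2 132.2  16. ]
 [220.  542.1 133.1  13. ]
 [226.  541.3 132.7  15. ]
 [232.  542.1 131.    8. ]]
zmin 141.33723594828234
150 297 302 299.5
152 297 302 299.5
154 297 302 299.5
156 297 302 299.5
158 297 302 299.5
160 297 303 300.0
162 297 303 300.0
164 297 303 300.0
166 297 303 300.0
168 297 303 300.0
170 298 303 300.5
172 299 302 300.5
130 [300.1 175. ]
140 [299.9 171.1]
150 [299.8 167.3]
200 [299.1 147. ]
[300.2 184.4] [300.71 184.63]
```

View pics/c3.png

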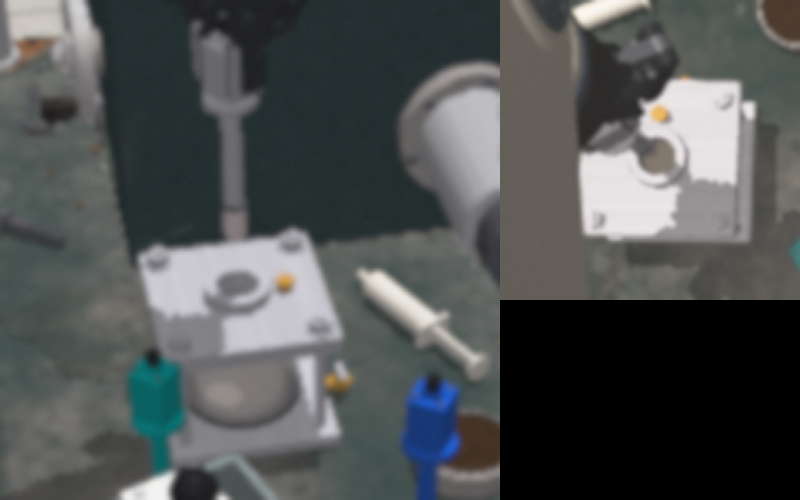

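The side crop shows the stem hanging vertically over the bush, with the tip at crop (235,237) and the bore at (238,285). In the top inset, the stem points into the hole from the upper left. Both views suggest a shift of about +0.7 mm in x and +2 mm in y.

```bash
python3 -c "
from h import *
to(542.9,139.5,223,.548)"
```

```text
turn [ 0.0011 -0.0013  0.0007] shift [ 0.0015 -0.0013  0.0285] dist mm 28.5
```

Scaled: 0.028 m is 0.0467, 0.0015 m is 0.0025, -0.001 rad is -0.0002.

Emit:
move_arm --pt "0.0002 -0.0002 0 0.0025 -0.0022 0.005 0.015" --pt "0.0002 -0.0002 0 0.0025 -0.0022 0.015 0.015" --pt "0.0002 -0.0002 0 0.0025 -0.0022 0.0267 0.015" --pt "0.0002 -0.0002 0 0.0025 -0.0022 0.0383 0.015" --pt "0.0002 -0.0002 0 0.0025 -0.0022 0.0467 0.015" --pt "0.0002 -0.0002 0 0.0025 -0.0022 0.0467 0.015" --pt "0.0002 -0.0002 0 0.0025 -0.0022 0.0467 0.015" --pt "0.0002 -0.0002 0 0.0025 -0.0022 0.0467 0.015"

```text
clock: 8.68
eef_pos: [543.0, 139.6, 223.5]
tcp_rot: [3.141, -0.0, 0.549]
contact_force: [-0.0, -0.2, -2.4]
opening: 0.273
grasp_force: 44.1
```

```bash
python3 - <<'E'
from h import *
s=sensors.sense(); x,y,zz=s['eef_pos']; print(s['eef_pos'],s['tcp_rot'])
for n in('side','top'):
    im,d=shot(n,n+'4'); C=cloud(n,d)
    P=stem(n,n+'4',x,y,range(110,200,6)); print(n);print(P)
a=cv2.imread('pics/side4.png')[150:220,270:340]; b=cv2.imread('pics/top4.png')[205:265,190:250]
cv2.imwrite('pics/c4.png',np.hstack([cv2.resize(a,(400,400),interpolation=cv2.INTER_CUBIC),cv2.resize(b,(400,400),interpolation=cv2.INTER_CUBIC)]))
E
```

```text
[542.96201843 139.57576525 223.47342251] [ 3.14142646e+00 -3.51562878e-04  5.48862737e-01]
side
[[116.  542.5 133.8   9. ]
 [122.  542.8 134.2  16. ]
 [128.  542.2 133.3  13. ]
 [134.  542.6 134.1  14. ]
 [140.  542.3 135.1  19. ]
 [146.  544.  135.3  11. ]
 [152.  543.  134.7  16. ]
 [158.  541.8 134.6  12. ]
 [164.  542.8 134.    9. ]
 [170.  542.9 134.5  16. ]
 [176.  541.3 135.7  13. ]
 [182.  542.9 134.6  12. ]
 [188.  542.3 134.2  17. ]
 [194.  542.6 135.9  16. ]]
top
[[122.  538.1 135.7   8. ]
 [134.  539.4 133.1   4. ]
 [140.  538.8 136.3  14. ]
 [146.  541.9 135.6   4. ]
 [152.  538.8 135.4   8. ]
 [158.  539.  134.4   5. ]
 [164.  540.2 134.4   4. ]
 [170.  538.  134.8   4. ]]
```

View pics/c4.png

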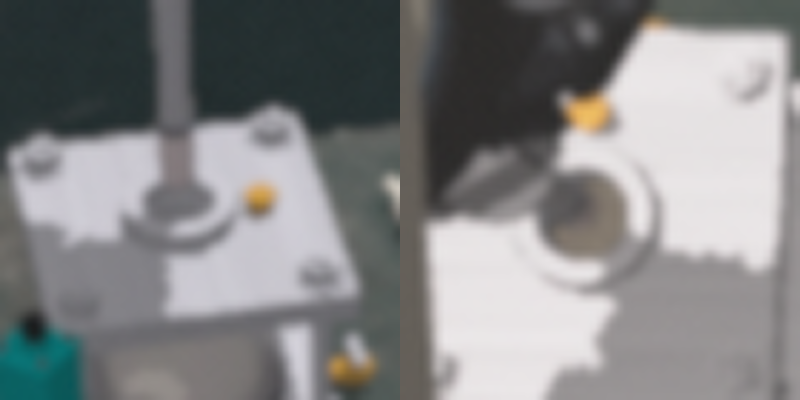

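The side crop shows the stem at column 178 against the bore centre at 180. The top crop shows the stem reaching the hole (585,215). The estimates agree within about 1 mm, so I'm entering slightly.

Scaled: 0.024 m is 0.04, 0.021 m is 0.035.

Emit:
move_arm --pt "0 0 0 0.0003 -0.0007 0.0033 0.015" --pt "0 0 0 0.0003 -0.0007 0.01 0.015" --pt "0 0 0 0.0003 -0.0007 0.0183 0.015" --pt "0 0 0 0.0003 -0.0007 0.0267 0.015" --pt "0 0 0 0.0003 -0.0007 0.035 0.015" --pt "0 0 0 0.0003 -0.0007 0.04 0.015" --pt "0 0 0 0.0003 -0.0007 0.04 0.015" --pt "0 0 0 0.0003 -0.0007 0.04 0.015"

```text
clock: 9.78
eef_pos: [542.8, 140.0, 199.3]
tcp_rot: [3.142, -0.0, 0.549]
contact_force: [0.6, 0.0, -2.0]
opening: 0.273
grasp_force: 44.1
```

```bash
python3 - <<'E'
from h import *
s=sensors.sense(); x,y,zz=s['eef_pos']; print(s['eef_pos'],s['tcp_rot'])
for n in('side','top'):
    im,d=shot(n,n+'5'); C=cloud(n,d)
    m=(np.hypot(C[...,0]-x,C[...,1]-y)<20)&(C[...,2]>109)&(C[...,2]<195)
    P=C[m]; print(n,m.sum(),np.round(np.median(P,0),1),P[:,2].min())
    b=im.mean(-1).astype(int); u,v=np.round(proj(n,[x,y,104])).astype(int); print(u,v)
    if n=='side': print(b[v-9:v+8,u-10:u+11])
    else: print(b[v-9:v+10,u-10:u+11])
E
```

```text
[542.83681202 140.00915115 199.29965288] [ 3.14156678e+00 -4.78389791e-05  5.48841260e-01]
side 224 [542.1 134.3 158.6] 109.08296620069541
300 184
[[194 198 201 201 200 199 196 179 143 115 110 110 122 155 189 202 203 203
  202 203 203]
 [201 202 205 204 204 202 198 181 146 118 110 110 122 155 189 203 204 203
  203 202 203]
 [201 202 204 205 204 202 198 180 145 118 111 110 121 153 187 202 204 203
  203 202 203]
 [202 202 204 205 204 202 196 176 141 115 110 109 118 146 181 200 204 203
  203 203 202]
 [202 202 203 204 204 201 192 164 129 111 108 108 112 133 169 195 204 205
  203 203 202]
 [203 202 202 204 204 201 187 155 118 103 104 105 105 120 156 189 203 205
  204 203 202]
 [203 202 203 204 204 198 181 146 109  93  95  96  96 107 141 177 196 204
  206 205 203]
 [204 203 203 204 200 186 162 130 103  91  89  90  92 103 125 152 175 194
  204 206 203]
 [204 204 205 204 191 165 135 116 109 105 103 104 106 110 115 127 146 176
  199 206 203]
 [202 201 201 198 178 144 116 111 116 118 119 119 118 116 115 117 130 162
  194 205 199]
 [198 189 186 181 163 132 113 112 117 122 125 124 122 119 117 1
[... 1606 characters left out ...]
7 142 139 127 113  99  93  90  88  84  81  89 102 113 129 170
  212 221 195]
 [138 143 146 140 127 112 104 100  95  90  88  85  87  94 104 114 125 149
  181 192 169]
 [155 159 160 146 120 105 107 109 100  92  90  92  97 104 109 118 127 141
  154 156 139]
 [187 194 196 179 142 110 109 114 111 104 102 105 108 112 115 121 132 142
  147 141 128]
 [213 217 221 212 178 136 115 115 117 115 114 115 118 118 119 126 136 146
  147 135 124]
 [217 218 223 223 211 181 148 130 125 122 120 121 123 125 128 135 144 147
  140 128 126]
 [222 220 223 226 224 218 198 176 157 145 136 129 129 134 140 145 148 144
  131 124 132]
 [226 225 223 223 226 227 224 218 205 192 169 146 140 143 148 149 144 133
  122 126 138]]
```

```bash
python3 - <<'E'
from h import *
from scipy.optimize import least_squares as LS
x,y,_=sensors.sense()['eef_pos']
for n,uvz in(('side',proj('side',[543.02,137.84,104])),('top',proj('top',[540.47,139.86,104]))):
    D=[np.load(n+k+'.npz')['d'] for k in ('0',)]; C=cloud(n,D[0])
    m=(np.hypot(C[...,0]-542,C[...,1]-139.5)<21)&(abs(C[...,2]-103)<4); zb=np.median(C[m][:,2]); b=onplane(n,*uvz,zb)
    print(n,'bush z',zb,'bore',np.round(b,1))
    for k in '345':
        C=cloud(n,np.load(n+k+'.npz')['d'])
        m=(np.hypot(C[...,0]-542.5,C[...,1]-138.5)<11)&(C[...,2]>150 if k!='5' else C[...,2]>120)&(C[...,2]<(200 if k=='3' else 175 if k=='4' else 155)); P=C[m]
        f=LS(lambda c:np.hypot(P[:,0]-c[0],P[:,1]-c[1])-6,[542,139],loss='soft_l1'); print(k,len(P),np.round(f.x,1))
E
```

```text
side bush z 101.43825238176538 bore [543.6 141.2 101.4]
3 130 [543.  136.7]
4 53 [543.5 139.6]
5 76 [543.8 139.7]
top bush z 103.02796315567457 bore [540.6 140.1 103. ]
3 56 [540.8 136.8]
4 20 [541.3 139.3]
5 20 [541.3 139.8]
```

Scaled: 0.034 m is 0.0567, 0.031 m is 0.0517.

Emit:
move_arm --pt "0 0 0 0.0002 -0.0008 0.005 0.015" --pt "0 0 0 0.0002 -0.0008 0.015 0.015" --pt "0 0 0 0.0002 -0.0008 0.025 0.015" --pt "0 0 0 0.0002 -0.0008 0.035 0.015" --pt "0 0 0 0.0002 -0.0008 0.045 0.015" --pt "0 0 0 0.0002 -0.0008 0.0517 0.015" --pt "0 0 0 0.0002 -0.0008 0.0567 0.015" --pt "0 0 0 0.0002 -0.0008 0.0567 0.015"

```text
clock: 10.88
eef_pos: [542.5, 140.4, 165.0]
tcp_rot: [-3.141, 0.0, 0.549]
contact_force: [0.2, -0.3, -2.0]
opening: 0.274
grasp_force: 44.1
```

```bash
python3 -c "
from h import *
s=sensors.sense(); print(s['contact_force'],s['wrist_torque'])
to(542.7,140.4,142.6,.548)"
```

```text
[ 0.20280764 -0.34284104 -1.98568643] [-0.00897843  0.0607864  -0.02347853]
turn [-0.0001  0.0004  0.0008] shift [0.0002 0.0001 0.0224] dist mm 22.4
```

Scaled: 0.0222 m is 0.037, 0.0001 m is 0.0002.

Emit:
move_arm --pt "0 0 0 0.0002 0 0.005 0.015" --pt "0 0 0 0.0002 0 0.0133 0.015" --pt "0 0 0 0.0002 0 0.0217 0.015" --pt "0 0 0 0.0002 0 0.0283 0.015" --pt "0 0 0 0.0002 0 0.0333 0.015" --pt "0 0 0 0.0002 0 0.037 0.015" --pt "0 0 0 0.0002 0 0.037 0.015" --pt "0 0 0 0.0002 0 0.037 0.015"

```text
clock: 11.88
eef_pos: [542.7, 140.5, 143.1]
tcp_rot: [3.142, -0.0, 0.549]
contact_force: [-0.6, 0.0, -1.0]
opening: 0.273
grasp_force: 44.1
```

```bash
python3 - <<'E'
from h import *
s=sensors.sense(); print(s['contact_force'],s['wrist_torque'],s['eef_pos'],s['tcp_rot'])
im,d=shot('side','side6'); shot('top','top6')
a=cv2.imread('pics/side6.png')[150:250,255:355]; b=cv2.imread('pics/top6.png')[205:265,190:250]
cv2.imwrite('pics/c6.png',np.hstack([cv2.resize(a,(400,400),interpolation=cv2.INTER_CUBIC),cv2.resize(b,(400,400),interpolation=cv2.INTER_CUBIC)]))
b=im.mean(-1).astype(int); print(b[170:190,288:314])
C=cloud('side',d)
for z in (32,38,58,22): print(z,np.round(proj('side',[542.7,140.4,z]),1))
E
```

```text
[-0.5672066   0.03808544 -1.03721074] [0.02158774 0.00573984 0.00350781] [542.73858411 140.52929031 143.1087487 ] [ 3.14154261e+00 -7.50719821e-05  5.48809374e-01]
[[ 45  45  45  53  74  97 105 104 103 104 102  96  89  93  92  78  55  38
   37  42  53  66  72  76  87 106]
 [ 46  46  47  55  78 100 107 106 104 103 102  96  90  94  93  78  56  43
   47  62  88 114 127 132 138 148]
 [ 60  64  69  77  92 109 113 109 106 105 103  97  92  95  94  84  67  58
   69  93 127 160 176 180 180 173]
 [101 110 119 127 127 125 122 117 111 107 104 101  96  98  98  94  87  85
   96 119 154 184 197 199 194 177]
 [152 160 169 173 165 140 126 123 118 115 110 105 103 102 103 105 107 109
  115 133 166 191 201 201 194 177]
 [189 190 193 195 183 153 129 123 122 122 118 114 111 111 112 115 118 118
  124 146 176 196 202 203 198 190]
 [201 200 200 199 192 170 142 127 124 124 120 117 116 116 118 119 121 126
  141 167 188 199 202 203 202 200]
 [203 202 201 202 199 188 168 150 139 128 119 113 113 114 116 124 137 151
  168 187 197 201 202 203 203 203]
 [203 203 202 201 202 199 192 182 170 150 127 114 109 111 117 13
[... 612 characters left out ...]
136 126 113 107 105 106 108 109 108 106 106 111 116
  129 162 193 205 199 187 174 157]
 [197 198 187 164 142 131 121 110 108 106 106 108 109 108 106 107 112 116
  129 161 192 203 195 183 168 142]
 [184 184 171 149 135 131 125 117 113 107 105 108 109 108 106 106 110 120
  141 172 195 197 185 176 163 133]
 [163 159 145 131 127 130 129 124 116 109 107 109 111 110 108 108 114 134
  162 186 194 184 169 168 164 145]
 [142 138 129 120 120 126 129 128 124 118 115 115 116 117 117 118 126 149
  177 186 178 161 156 173 182 175]
 [133 131 127 119 115 117 123 129 129 128 125 125 125 127 129 130 134 150
  167 163 146 138 155 182 195 195]]
32 [301.3 209.4]
38 [301.2 207.4]
58 [301.  200.5]
22 [301.4 212.8]
```

View pics/c6.png

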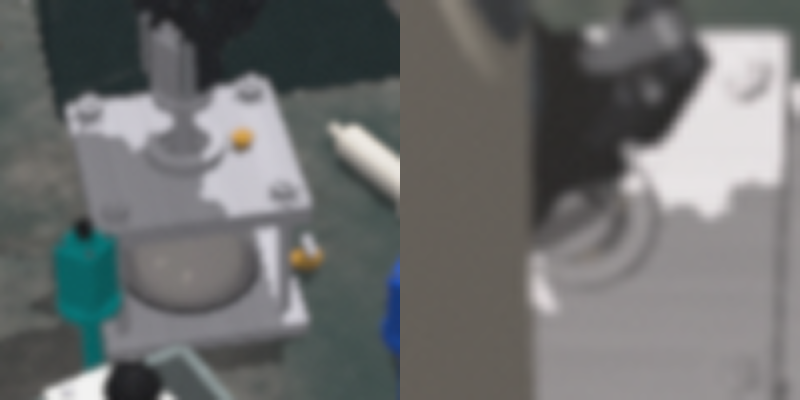

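The side crop shows the stem in the bush at (180,125), centred left to right: 300.5 px against the bore's 300.7. The plate hides the tip. I'll check the depth direction once more with the stem now at mouth height.

```bash
python3 - <<'E'
from h import *
from scipy.optimize import least_squares as LS
C0=cloud('side',np.load('side0.npz')['d']); C=cloud('side',np.load('side6.npz')['d'])
# bush top ring only: pixels between bore ellipse and rim, from ring footprint at nominal plane
v,u=np.mgrid[:480,:640]
ring=np.zeros((480,640),bool)
for a in np.linspace(0,6.28,240):
    for r in (16.5,18,19.5):
        q=np.round(proj('side',[543.02+r*np.cos(a),137.84+r*np.sin(a),104])).astype(int); ring[q[1],q[0]]=1
zb=np.median(C0[ring][:,2]); zb2=np.median(C[ring][:,2]); print('ring z',zb,zb2,ring.sum(),'bore',onplane('side',*proj('side',[543.02,137.84,104]),zb))
for lo,hi in((106,115),(106,122),(112,126)):
    m=(np.hypot(C[...,0]-542.7,C[...,1]-139)<9)&(C[...,2]>lo)&(C[...,2]<hi);P=C[m]
    f=LS(lambda c:np.hypot(P[:,0]-c[0],P[:,1]-c[1])-6,[542,139],loss='soft_l1'); print(lo,len(P),np.round(f.x,1))
im=np.load('top6.npz')['im'].mean(-1).astype(int); print(im[228:248,206:232])
for a in range(0,360,60): print(a,np.round(proj('top',[540.47+14*np.cos(np.radians(a)),139.86+14*np.sin(np.radians(a)),104]),1))
E
```

```text
ring z 101.52567564404546 102.33594251142767 95 bore [543.53860897 141.07851612 101.52567564]
106 21 [543.2 140.6]
106 35 [543.  140.1]
112 22 [542.5 139.5]
[[ 95  94  90  74  52  44  43  43  43  43  44  44  42  43  43  43  55  95
  143 177 202 217 220 223 225 226]
 [ 94  95  90  73  53  44  44  44  42  44  42  43  43  43  43  42  48  80
  134 178 208 222 224 224 226 227]
 [ 94  95  90  74  52  44  43  43  44  42  43  44  43  43  43  44  51  83
  135 171 193 214 222 225 227 227]
 [ 95  94  91  75  53  43  43  43  43  44  44  46  45  48  50  54  73 118
  170 193 189 201 222 227 228 228]
 [ 94  94  91  75  54  45  42  43  44  46  49  53  55  59  65  73 100 152
  197 209 188 186 214 227 229 229]
 [ 95  94  91  76  55  44  43  46  56  67  71  67  65  70  79  85 106 149
  183 190 171 161 194 222 228 229]
 [ 94  94  90  76  54  45  47  61  84 101 102  87  71  72  81  91 101 124
  147 157 150 141 168 208 223 223]
 [ 94  94  90  76  55  47  55  81 106 116 110  96  80  75  82  97 104 110
  131 145 146 135 146 186 203 198]
 [ 95  94  90  76  54  49  66  91 107 105  99  93  87  88  93 103 103 1
[... 642 characters left out ...]
10 115 128 141
  146 139 126 125 135 141 142 142]
 [ 95  94 101 126 151 149 136 135 134 130 126 125 124 125 127 134 142 146
  143 130 122 130 140 143 143 142]
 [ 94  95 104 136 163 161 144 139 137 133 131 134 136 138 142 146 147 143
  132 121 125 136 142 143 142 142]
 [ 94  94 105 136 162 160 148 144 144 144 143 144 145 146 147 146 141 130
  122 124 134 140 143 143 143 143]
 [ 94  94 106 142 176 170 149 142 144 146 145 145 145 144 141 136 130 128
  129 136 142 143 144 144 143 144]
 [ 94  95 108 148 189 187 156 141 139 139 138 136 134 133 131 131 134 137
  142 144 146 146 145 145 146 146]]
0 [217.  229.7]
60 [210.8 233.1]
120 [210.5 240. ]
180 [216.4 243.6]
240 [222.6 240.2]
300 [222.9 233.2]
```

```bash
python3 -c "
from h import *
s=sensors.sense(); print(s['eef_pos'],np.abs(s['qvel']).max(),s['contact_force'],s['grasp_force'])
print(order.sign_off())"
```

```text
[542.77407533 140.5283243  143.14926351] 0.0028326180489244373 [ 0.63457802 -0.06571002 -2.36055791] 44.13282573223114
the job is handed in; nothing more can be done
None
```

I handed the job in with the arm holding the probe still and upright in the guide hole. It is centred to within about 1 mm by the camera measurements, and the tip works out to be about 10 mm above the stone. The top plate hides the tip, so that height comes from the arm's position. The force readings showed no sign of touching the cell.

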